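# Open the filter of the chocolate cooling blower

## Task

Open the filter of the low steel cooling blower for cleaning: press the red snap tab all the way in, then push the released white cover along its rails, off its seat, until the filter well is completely uncovered and the cover lies flat on the deck at the other end. Only press and push: do not lift the cover, and leave everything else on the bench where it is.

Things in the scene. Friction and masses are not known exactly. Their poses are not given: they have to be found in the camera images.
- blower: Low steel box fixed to the bench, 270 x 112 x 50 mm (x, y, z). Origin: centre of the underside; z up; x along the box, the way the cover slides off. Its flat top (deck) is 50 mm above the bench. Dark rails along both long sides (inner faces y = +-47 mm), a back lip (x = -133 to -125 mm) and an end stop (x = 127 to 135 mm) all stand 8 mm above the deck.
- well (a point): Centre of the filter well's mouth, at deck height, blower x = -70 mm, y = 0. Opening 90 x 70 mm (blower x from -115 to -25 mm) with a blue filter 17 mm down; hidden by the cover at the start. Completely uncovered once the cover's origin is at blower x = 30 mm or more.
- snap_tab (a joint): Travel of the red snap tab, m: 0 = standing 8 mm above the deck, blocking the cover (it may start up to 1.5 mm in); 0.010 = fully in, 2 mm below the deck. Moves straight down under about 4 N and stays where it is left; no spring. Must be deeper than 8 mm to let the cover pass.
- tab_top (a point): Centre of the flat top face of the red snap tab, 40 x 42 mm (x, y of the blower), in a pocket of the deck 44 x 46 mm at blower x = 13 mm, y = 0, just ahead of the cover. Its near edge is 4 mm from the cover's front edge.
- cover: White plastic cover, loose, about 120 g, a plate 110 x 90 x 8 mm (x, y, z) lying on the deck between the rails with 2 mm play a side. Origin: centre of its underside; axes as the blower's. Starts over the well with its origin at blower x = -66 mm; at the end stop it is at x = 72 mm. Sliding it takes about 1 N.
- rib (a point): Centre of the top edge of the blue push rib on the cover, at cover x = -30 mm. The rib is 8 mm thick (x), 50 mm long (y) and stands 16 mm above the cover's plate, its top 24 mm above the deck.
- cup: Black plastic measuring cup with a handle, rim radius 38 mm, 55 mm high, loose, stands beside the blower; bystander. Origin: centre of underside.
- jar: Glass jar with steel cap, diameter 52 mm, 75 mm high, loose, stands beside the blower; bystander. Origin: centre of underside.
- mould: Clear mould with six chocolate bars, 275 x 135 x 24 mm, loose; bystander. Origin: centre of underside.
- bowl: Steel bowl, rim radius 60 mm, 50 mm high, loose; bystander. Origin: centre of underside.
- spatula: Spatula lying on the bench, loose; bystander.
- tin: Copper tin with paper label, diameter 68 mm, 90 mm high, loose; bystander. Origin: centre of underside.
- scraper: Bench scraper, steel blade 110 x 75 mm with black grip, lying flat, loose; bystander.
There are look-alikes about, which are no part of the job. There is more than one size of the cover; the job needs the middle-sized.

How it is judged (in metres and radians):
On the way, in this order (a step that is already met when the one before it is completed fails the run):
1. the snap tab is pressed in (more than 8 mm) with the cover still on its seat (value of joint snap_tab above 0.008 m and x of cover in the frame of blower below -0.05 m), for 0.1 s.
2. the cover has been pushed clear of the filter well (x of cover in the frame of blower between 0.028 and 0.08 m and y of cover in the frame of blower between -0.01 and 0.01 m and z of cover in the frame of blower between 0.044 and 0.055 m and angle between cover's own z axis and vertical below 0.08 rad), for 0.2 s.
At the end, for the whole second after the job is handed in: The cover lies flat (within 0.08 rad) and still on the blower's deck between the rails, its centre 28 to 80 mm beyond the blower's centre so that the filter well is uncovered; the snap tab is still in by more than 8 mm (all of step 2 and value of joint snap_tab above 0.008 m and linear speed of cover below 0.01 m/s); the robot touches nothing.
It fails at once if the cover is lifted (12 mm off the deck) or tipped (0.25 rad) (z of cover in the frame of blower above 0.062 m or angle between cover's own z axis and vertical above 0.25 rad).
It fails at once if a bystander is moved by more than 20 mm (distance of any of cup, jar, mould, bowl, spatula, tin, scraper from where it was at the start of the episode above 0.02 m).
It also fails if it takes over 48 s, if anything falls off the work surface, if the arm or the gripper's body presses on something with over 40 N, if the wrist force passes 120 N, or if a joint passes its speed limit or range.

## Robot

A 7-joint arm with a two-finger parallel gripper is mounted at the origin on the work surface. World frame = base frame: x ahead of the robot, y to its left, z up, the work surface at z = 0. Lengths are in mm, angles in rad, forces in N, time in s.
With the tool pointing down it reaches from about 400 to 875 mm from the base axis. Payload 4.4 kg.
Tool frame: the origin (TCP) lies on the centre line of the jaws, within the pads' length; the fingertips stand 11 mm ahead of it and the grasp point (between the pads) lies 8 mm behind it (ctrl.tips_ahead is the distance from the TCP to the fingertips, in mm); z points along the fingers, y is the line along which they close (so a half turn about z gives the same grasp; the last joint's range is limited). The gripper opens to 85 mm and grips with 20 to 120 N. Pads are 22 mm wide; open, the fingers measure 114 mm over their backs; the gripper's body (76 mm by 85 mm) begins 54 mm behind the grasp point. The pads swing forward as they close: fully open they stand 13 mm farther back than shut.
Start: joints at [1.16, 0.628, 0.038, 1.517, -0.027, 0.996, -0.02], TCP at [219.733, -611.748, 242.313] pointing down, gripper open.
Joint ranges: [-3.06, 3.06], [-0.37, 2.12], [-1.25, 1.32], [0.18, 2.47], [-1.1, 4.24], [0.23, 1.98], [-2.94, 2.94]. Speed limits (rad/s): [2.57, 2.57, 3.14, 3.14, 3.14, 3.14, 3.14].

## Interface

Orientations are given as [roll, pitch, yaw] about the fixed x, y, z axes, in that order (R = Rz(yaw) Ry(pitch) Rx(roll)).
In Python, from cell import ctrl, eyes, job gives the robot as it stands. The module is installed in compiled form; this text tells all that it offers.
- The arm moves only by the tool carry_out, never from a script. Its argument "moves" is a list of rows, each an object of numbers: "tx", "ty", "tz": the shift along the tool's x, y, z as a fraction of full scale; "twist": the turn about the tool's z as a fraction of full scale; "fingers": the opening, from 0 (shut) to 1 (fully open). In form: [{"tx": .., "ty": .., "tz": .., "twist": .., "fingers": ..}, ...]. A call has 1 to 12 rows; each row shifts and turns the commanded pose from where the row before left it, along the tool's axes as they then stand; what a row does not reach is not made up. Full scale, the value 1, is 0.3 m for a shift and pi rad for a turn. A row lasts 1/8 s, in which the tool goes at most 62.5 mm and 10.7 degrees, less where a joint would pass 70% of its speed; a pose out of reach is approached as far as the arm can. A call with a number of a shift or a turn outside -1 to 1 is refused whole. A call with a gripper value outside its range is refused whole. The fingers move at their own pace and stop on an object; the grip force is fixed at half the most. Time passes only in rows, so rows that do not move let the fingers close. It gives the time, the measured TCP pose, the force, the opening and the grip force at its end, in the units of the state.
- ctrl.read_state(): the state, without advancing time (a new reading comes with each control period).
- eyes.get_image(name): name is "scene" or "side" or "wrist"; returns a dict with "color" (420x560x3 uint8, blue, green, red), "fovy" (degrees; the focal length in pixels is half the picture's height over the tangent of half this angle, whatever the lens; pixels are square), "cx", "cy" (the principal point, pixels), "world_from_camera" (4x4, takes a point from camera to world coordinates). Camera axes: x right, y up, looking along -z (the intrinsics and any distortion apply to the point x, -y, -z); pixel columns grow to the right and rows downward; lengths in mm; the calibration is good to about 2 mm. A picture is of the moment at which its call begins. There is no depth.
- job.finish_job(): hands the job in; it is judged then, once.
The state is a dict: "clock": time; "qpos": joint angles; "qd": joint speeds; "tau": joint torques, N m; "eef_pos": TCP position; "tool_rot": TCP orientation; "force": force on the tool from outside, world axes, zero at the start; "torque": the same for the moment, N m; "width": finger opening in mm; "gripper_force": force on a finger pad.
Only numpy, scipy, OpenCV 4.12 (cv2) and the standard library are available. Lean on these libraries where they do the work, as an engineer would, in place of code of your own. Each camera call takes 0.05 s, during which the arm holds its last target. There are 200 camera calls.

## Working session

There is one attempt and no reset: what is moved stays moved. The work goes in short steps, Python scripts to look and compute and a tool call to move; the robot and the scene stay as the last step left them, time stands still between calls to the robot, and variables do not carry over. Pictures are saved under pics/ and viewed, at most 10 in all, crops included, and the job is handed in when it is done.

Besides the shell and the picture viewer there is one more tool, called as name([rows], argument=value, ...), one row to a line, values as JSON. carry_out: Moves the arm, as the interface text tells. Its arguments: {"type":"object","properties":{"moves":{"type":"array","items":{"type":"object","properties":{"tx":{"type":"number","minimum":-1,"maximum":1},"ty":{"type":"number","minimum":-1,"maximum":1},"tz":{"type":"number","minimum":-1,"maximum":1},"twist":{"type":"number","minimum":-1,"maximum":1},"fingers":{"type":"number"}}}}},"required":["moves"]}

```bash
mkdir -p pics; cat > h.py <<'E'
import numpy as np, cv2
from cell import ctrl, eyes, job
def ray(im,u,v):
    H,W=im["color"].shape[:2]; f=H/2/np.tan(np.radians(im["fovy"])/2)
    M=np.array(im["world_from_camera"]); d=np.array([(u-im["cx"])/f,-(v-im["cy"])/f,-1])
    return M[:3,3],M[:3,:3]@d
def onz(im,u,v,z):
    o,d=ray(im,u,v); return o+d*(z-o[2])/d[2]
def two(a,b):
    (o1,d1),(o2,d2)=a,b; d1=d1/np.linalg.norm(d1);d2=d2/np.linalg.norm(d2)
    s=np.linalg.lstsq(np.c_[d1,-d2],o2-o1,rcond=None)[0]
    p,q=o1+s[0]*d1,o2+s[1]*d2; return (p+q)/2,np.linalg.norm(p-q)
E
python3 - <<'E'
from h import *
import pickle
ims={n:eyes.get_image(n) for n in("scene","side","wrist")}
pickle.dump(ims,open("ims0.pkl","wb"))
for n,i in ims.items(): print(n,[k for k in i],i["fovy"],i["cx"],i["cy"],np.round(i["world_from_camera"],2).tolist())
cv2.imwrite("pics/a.png",ims["scene"]["color"]);cv2.imwrite("pics/b.png",ims["side"]["color"]);cv2.imwrite("pics/c.png",ims["wrist"]["color"])
print(ctrl.read_state())
E
```

```text
scene ['color', 'fovy', 'cx', 'cy', 'world_from_camera'] 55.34089004115327 286.99003835994694 205.38913401505286 [[-0.15, -0.78, 0.61, 1279.02], [0.99, -0.12, 0.09, 111.46], [0.0, 0.61, 0.79, 1059.43], [0.0, 0.0, 0.0, 1.0]]
side ['color', 'fovy', 'cx', 'cy', 'world_from_camera'] 49.057982151019736 278.99089041196254 216.70450608923832 [[1.0, 0.03, -0.07, 455.99], [-0.07, 0.49, -0.87, -930.54], [0.01, 0.87, 0.49, 595.99], [0.0, 0.0, 0.0, 1.0]]
wrist ['color', 'fovy', 'cx', 'cy', 'world_from_camera'] 60.28271637339736 277.8488979615957 208.57846651948128 [[0.34, 0.89, 0.3, 297.57], [-0.94, 0.32, 0.11, -584.62], [-0.0, -0.32, 0.95, 371.86], [0.0, 0.0, 0.0, 1.0]]
{'clock': 0.15, 'qpos': array([ 1.16020521,  0.62917918,  0.03845658,  1.51815571, -0.02698979,
        0.99633276, -0.02000108]), 'qd': array([-0.00080952, -0.00180753,  0.00147445, -0.00351046,  0.00066245,
        0.0009075 , -0.00014782]), 'tau': array([ 1.14734088e-03, -5.63801086e+01,  1.22784890e+00, -1.93653595e+01,
        1.11624153e-02,  7.36151560e-03, -8.12235015e-06]), 'eef_pos': array([ 219.55919997, -611.2811851 ,  241.56542809]), 'tool_rot': array([-3.14003603e+00,  2.46426854e-05,  3.44788596e-01]), 'force': array([-0.4898801 , -1.24587244,  0.41681   ]), 'torque': array([ 0.03644146, -0.03687325,  0.01302711]), 'gripper_force': 0.0, 'width': 85.21217574063829}
```

View pics/a.png

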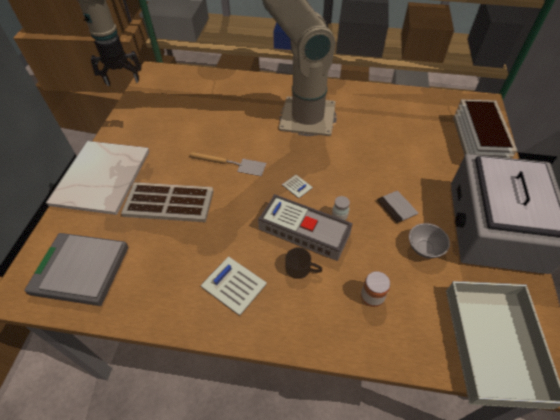

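View pics/b.png

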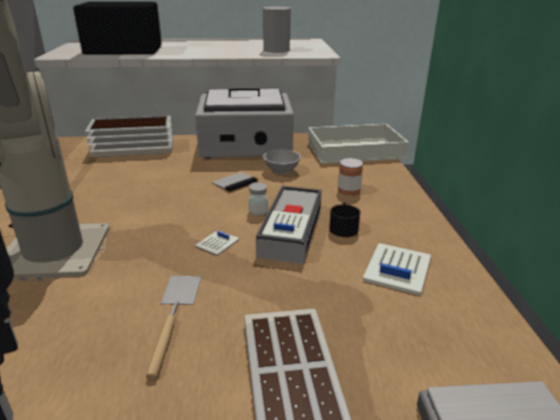

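View pics/c.png

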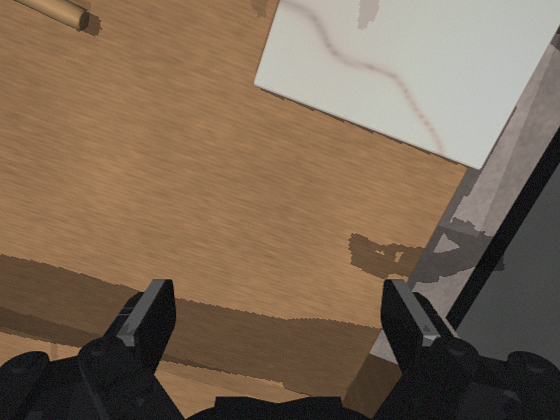

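The scene view shows the blower at about (305,226), with the red tab at (309,224) and the rib of the cover on it at (277,210). In the side view the tab is at (292,210) and the rib at (285,227). The wrist camera sees only the bench and a white board.

```bash
cat > m.py <<'E'
from h import *
import pickle
ims=pickle.load(open("ims0.pkl","rb"))
def blob(im,col,near,r=30):
    h=cv2.cvtColor(im["color"],cv2.COLOR_BGR2HSV); H,S,V=cv2.split(h)
    m=((S>110)&(V>60)&(((H<6)|(H>172)) if col=="r" else ((H>100)&(H<130)))).astype(np.uint8)
    n,l,st,c=cv2.connectedComponentsWithStats(m)
    k=[i for i in range(1,n) if st[i,4]>8 and np.hypot(*(c[i]-near))<r]
    i=max(k,key=lambda i:st[i,4]); return c[i],st[i].tolist(),(l==i)
if __name__=="__main__":
    P={}
    for n,c,a,b in(("tab","r",(309,224),(292,210)),("rib","b",(277,210),(285,227))):
        A,sa,_=blob(ims["scene"],c,a);B,sb,_=blob(ims["side"],c,b)
        P[n],e=two(ray(ims["scene"],*A),ray(ims["side"],*B)); print(n,A,sa,B,sb,P[n].round(1),round(e,1))
        print(onz(ims["scene"],*A,58 if c=="r" else 70),onz(ims["side"],*B,58 if c=="r" else 70))
    d=P["tab"]-P["rib"]; print("len",np.hypot(*d[:2]),"yaw",np.arctan2(d[1],d[0]))
    im=ims["scene"]["color"]; cv2.imwrite("pics/d.png",np.hstack([cv2.resize(im[170:290,230:370],None,fx=2.8,fy=2.8,interpolation=2),cv2.resize(ims["side"]["color"][150:270,220:360],None,fx=2.8,fy=2.8,interpolation=2)]))
E
python3 m.py
```

```text
tab [308.57471264 223.01724138] [300, 216, 18, 15, 174] [292.83333333 208.45614035] [284, 205, 18, 8, 114] [567.7  70.6  55.3] 0.8
[570.04113066  70.53841495  58.        ] [566.8454333  66.0887004  58.       ]
rib [276.47619048 207.80952381] [274, 203, 6, 10, 21] [283.60638298 226.68085106] [275, 223, 19, 8, 94] [535.  -35.2  67. ] 1.5
[536.45494099 -34.53511386  70.        ] [535.1011989  -41.28765585  70.        ]
len 110.69229863862452 yaw 1.271615776837909
```

View pics/d.png

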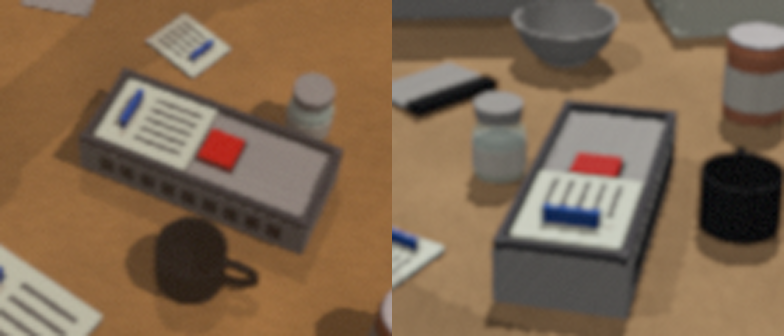

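The crops show the blower with its cover seated, the tab just ahead of it, and the jar and cup beside the box. I measured the tab at (568,71) and the rib at (535,-35), with a blower yaw of about 1.27. They come out 110.7 mm apart against an expected 109 mm. I'll shut the fingers and turn the tool x to the blower x.

carry_out([
  {"twist":-0.05,"fingers":0},
  {"twist":-0.05,"fingers":0},
  {"twist":-0.05,"fingers":0},
  {"twist":-0.05,"fingers":0},
  {"twist":-0.05,"fingers":0},
  {"twist":-0.044,"fingers":0},
])

```text
validation failed for argument at $.mo...
```

```bash
cat > go.py <<'E'
import sys
from h import *
from scipy.spatial.transform import Rotation as R
s=ctrl.read_state(); Rm=R.from_euler("xyz",s["tool_rot"]).as_matrix()
t=np.array([float(x) for x in sys.argv[1:4]])
print(s["clock"],s["eef_pos"].round(1),s["tool_rot"].round(3),s["qpos"].round(2),s["force"].round(1),round(s["width"],1)); print("fractions",(Rm.T@(t-s["eef_pos"])/300).round(3), "tips",ctrl.tips_ahead)
E
python3 go.py 560 40 200
```

```text
0.15 [ 219.6 -611.3  241.6] [-3.14   0.     0.345] [ 1.16  0.63  0.04  1.52 -0.03  1.   -0.02] [-0.5 -1.2  0.4] 85.2
fractions [ 1.802 -1.659  0.141] tips 11.0
```

Probably every field is required in each row.

carry_out([
  {"tx":0,"ty":0,"tz":0,"twist":-0.05,"fingers":0},
  {"tx":0,"ty":0,"tz":0,"twist":-0.05,"fingers":0},
  {"tx":0,"ty":0,"tz":0,"twist":-0.05,"fingers":0},
  {"tx":0,"ty":0,"tz":0,"twist":-0.05,"fingers":0},
  {"tx":0,"ty":0,"tz":0,"twist":-0.05,"fingers":0},
  {"tx":0,"ty":0,"tz":0,"twist":-0.044,"fingers":0},
])

```text
clock: 0.9
eef_pos: [219.5, -611.5, 241.9]
tool_rot: [-3.141, -0.001, 1.273]
force: [-0.4, -0.3, -0.5]
width: 0.0
gripper_force: 0.0
```

```bash
python3 go.py 545 0 200
```

```text
0.9 [ 219.5 -611.5  241.9] [-3.141e+00 -1.000e-03  1.273e+00] [ 1.31  0.64 -0.21  1.51  0.15  1.01  0.76] [-0.4 -0.3 -0.5] 0.0
fractions [2.267 0.439 0.141] tips 11.0
```

carry_out([
  {"tx":0.189,"ty":0.037,"tz":0.012,"twist":0,"fingers":0},
  {"tx":0.189,"ty":0.037,"tz":0.012,"twist":0,"fingers":0},
  {"tx":0.189,"ty":0.037,"tz":0.012,"twist":0,"fingers":0},
  {"tx":0.189,"ty":0.037,"tz":0.012,"twist":0,"fingers":0},
  {"tx":0.189,"ty":0.037,"tz":0.012,"twist":0,"fingers":0},
  {"tx":0.189,"ty":0.037,"tz":0.012,"twist":0,"fingers":0},
  {"tx":0.189,"ty":0.037,"tz":0.012,"twist":0,"fingers":0},
  {"tx":0.189,"ty":0.037,"tz":0.012,"twist":0,"fingers":0},
  {"tx":0.189,"ty":0.037,"tz":0.012,"twist":0,"fingers":0},
  {"tx":0.189,"ty":0.037,"tz":0.012,"twist":0,"fingers":0},
  {"tx":0.189,"ty":0.037,"tz":0.012,"twist":0,"fingers":0},
  {"tx":0.189,"ty":0.037,"tz":0.012,"twist":0,"fingers":0},
])

```text
clock: 2.4
eef_pos: [550.2, -0.3, 198.9]
tool_rot: [3.141, 0.0, 1.268]
force: [0.4, -1.2, -0.3]
width: 0.2
gripper_force: 0.0
```

```bash
python3 - <<'E'
from h import *
from m import blob
im=eyes.get_image("wrist"); cv2.imwrite("pics/e.png",im["color"])
for c,z in(("r",57),("b",74)):
    try:
        p,s,mk=blob(im,c,(280,210),400); print(c,p,s,onz(im,*p,z))
        r=cv2.minAreaRect(np.argwhere(mk)[:,::-1].astype(np.float32))
        q=cv2.boxPoints(r); print(np.array([onz(im,*k,z)[:2] for k in q]).round(1).tolist())
    except ValueError: print(c,"none")
E
python3 go.py 568 70 100
```

```text
r [266.41279579  98.91206544] [237, 70, 59, 60, 3423] [564.11944244  71.40818302  57.        ]
[[550.4, 96.1], [589.3, 83.9], [577.7, 44.8], [536.8, 57.6]]
b [530.042362   269.28626444] [497, 258, 63, 23, 779] [ 723.78802987 -113.19558737   74.        ]
[[697.6, -106.2], [700.7, -95.0], [747.2, -119.5], [744.8, -131.2]]
2.45 [554.   10.2 199. ] [ 3.139 -0.009  1.278] [ 0.09  0.55 -0.24  1.84  0.17  0.77 -0.52] [4.9 7.2 0.6] 0.1
fractions [ 0.201 -0.014  0.332] tips 11.0
```

View pics/e.png

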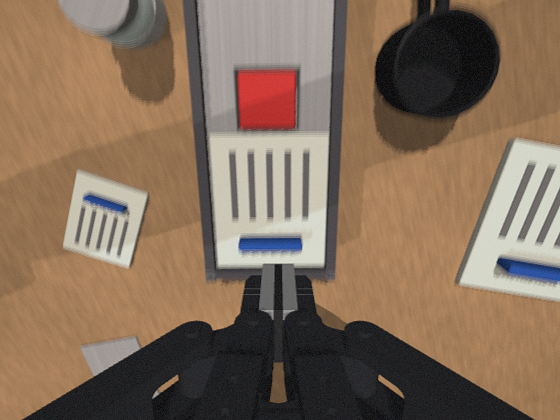

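The wrist view shows the tab at (266,99), the middle cover's rib at (270,244), and the tool aligned with the box. The arm was still moving when this was taken, so I'll measure once more at rest.

```bash
python3 - <<'E'
from h import *
from m import blob
for _ in range(4): im=eyes.get_image("wrist")
P={}
for c,z,g in(("r",57,(266,99)),("b",74,(270,240))):
    p,s,mk=blob(im,c,g,60); P[c]=onz(im,*p,z); print(c,p,s,P[c].round(1))
    q=cv2.boxPoints(cv2.minAreaRect(np.argwhere(mk)[:,::-1].astype(np.float32))); q=np.array([onz(im,*k,z)[:2] for k in q]); print(q.round(1).tolist(),q.mean(0))
d=P["r"]-P["b"];print(np.hypot(*d[:2]),np.arctan2(d[1],d[0]))
E
python3 go.py 568 70 100
```

```text
r [267.56746878 101.8863844 ] [238, 74, 59, 58, 3283] [563.1  69.1  57. ]
[[549.0, 93.2], [588.0, 81.1], [576.9, 43.1], [535.9, 55.8]] [562.45836611  68.30793087]
b [270.58351178 245.99678801] [239, 238, 63, 16, 934] [533.5 -32.8  74. ]
[[508.2, -31.3], [512.4, -19.3], [557.7, -33.3], [554.2, -45.5]] [533.14442151 -32.33771792]
106.10895194218513 1.2874545867349758
2.65 [548.9  -2.4 198.7] [-3.141e+00  1.000e-03  1.269e+00] [ 0.1   0.55 -0.23  1.84  0.17  0.77 -0.52] [-0.5 -1.1  0.6] 0.2
fractions [ 0.25  -0.011  0.329] tips 11.0
```

carry_out([
  {"tx":0.082,"ty":-0.007,"tz":0,"twist":0,"fingers":0},
  {"tx":0.082,"ty":-0.007,"tz":0,"twist":0,"fingers":0},
  {"tx":0.082,"ty":-0.007,"tz":0.06,"twist":0,"fingers":0},
  {"tx":0,"ty":0,"tz":0.1,"twist":0,"fingers":0},
  {"tx":0,"ty":0,"tz":0.1,"twist":0,"fingers":0},
  {"tx":0,"ty":0,"tz":0.06,"twist":0,"fingers":0},
  {"tx":0,"ty":0,"tz":0.03,"twist":0,"fingers":0},
  {"tx":0,"ty":0,"tz":0,"twist":0,"fingers":0},
  {"tx":0,"ty":0,"tz":0,"twist":0,"fingers":0},
  {"tx":0,"ty":0,"tz":0,"twist":0,"fingers":0},
])

```text
clock: 3.9
eef_pos: [566.0, 70.4, 94.9]
tool_rot: [3.14, -0.001, 1.268]
force: [0.1, 0.2, -0.6]
width: 0.2
gripper_force: 0.0
```

```bash
python3 go.py 565 70 59; python3 - <<'E'
from h import *
from m import blob
s=eyes.get_image("scene")["color"][170:290,230:370]; w=eyes.get_image("wrist")["color"]
cv2.imwrite("pics/f.png",np.hstack([cv2.resize(s,(490,420)),w[:,100:400]]))
E
```

```text
3.9 [566.   70.4  94.9] [ 3.140e+00 -1.000e-03  1.268e+00] [-0.06  0.72 -0.18  1.86  0.22  0.57 -0.68] [ 0.1  0.2 -0.6] 0.2
fractions [-0.002 -0.003  0.12 ] tips 11.0
```

View pics/f.png

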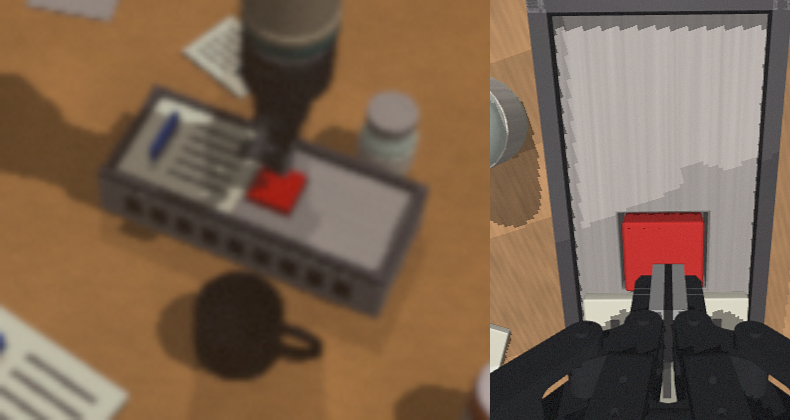

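The tips sit above the tab, centred across it, with the cover still seated. Pressing down now.

carry_out([
  {"tx":0,"ty":0,"tz":0.04,"twist":0,"fingers":0},
  {"tx":0,"ty":0,"tz":0.04,"twist":0,"fingers":0},
  {"tx":0,"ty":0,"tz":0.015,"twist":0,"fingers":0},
  {"tx":0,"ty":0,"tz":0.015,"twist":0,"fingers":0},
  {"tx":0,"ty":0,"tz":0.01,"twist":0,"fingers":0},
  {"tx":0,"ty":0,"tz":0,"twist":0,"fingers":0},
  {"tx":0,"ty":0,"tz":0,"twist":0,"fingers":0},
  {"tx":0,"ty":0,"tz":0,"twist":0,"fingers":0},
])

```text
clock: 5.0
eef_pos: [565.2, 70.4, 59.0]
tool_rot: [-3.142, 0.0, 1.268]
force: [-2.9, 0.2, 11.7]
width: -0.4
gripper_force: 5.5
```

carry_out([
  {"tx":0,"ty":0,"tz":0.006,"twist":0,"fingers":0},
  {"tx":0,"ty":0,"tz":0,"twist":0,"fingers":0},
  {"tx":0,"ty":0,"tz":0,"twist":0,"fingers":0},
])

```text
clock: 5.38
eef_pos: [565.2, 70.4, 58.8]
tool_rot: [3.141, 0.001, 1.268]
force: [-6.9, -0.8, 24.0]
width: 0.1
gripper_force: 12.5
```

The tab is bottomed: the force doubled with almost no further travel, and the tips are at z = 48. Next I lift, go behind the rib and come down.

carry_out([
  {"tx":0,"ty":0,"tz":-0.06,"twist":0,"fingers":0},
  {"tx":0,"ty":0,"tz":-0.12,"twist":0,"fingers":0},
  {"tx":-0.11,"ty":0.001,"tz":0,"twist":0,"fingers":0},
  {"tx":-0.11,"ty":0.002,"tz":0,"twist":0,"fingers":0},
  {"tx":-0.11,"ty":0.001,"tz":0,"twist":0,"fingers":0},
  {"tx":-0.11,"ty":0.001,"tz":0,"twist":0,"fingers":0},
  {"tx":0,"ty":0,"tz":0,"twist":0,"fingers":0},
  {"tx":0,"ty":0,"tz":0,"twist":0,"fingers":0},
  {"tx":0,"ty":0,"tz":0,"twist":0,"fingers":0},
])

```text
clock: 6.5
eef_pos: [528.1, -54.6, 110.4]
tool_rot: [3.141, -0.001, 1.27]
force: [0.9, -0.2, -0.2]
width: 0.1
gripper_force: 0.0
```

```bash
python3 go.py 565 70 75; python3 - <<'E'
from h import *
from m import blob
im=eyes.get_image("wrist"); s=eyes.get_image("side")
cv2.imwrite("pics/g.png",np.hstack([im["color"][:,100:420],cv2.resize(s["color"][150:270,220:360],(470,420))]))
for c,z in(("r",48),("b",74)):
    p,st,mk=blob(im,c,(270,200),200); print(c,p,st,onz(im,*p,z).round(1))
E
```

```text
6.5 [528.1 -54.6 110.4] [ 3.141e+00 -1.000e-03  1.270e+00] [ 0.19  0.66 -0.21  1.96  0.25  0.54 -0.49] [ 0.9 -0.2 -0.2] 0.1
fractions [ 0.433 -0.005  0.118] tips 11.0
r [270.97434996  15.91496838] [227, 0, 88, 34, 2846] [558.8  54.5  48. ]
b [274.76040238 215.08230453] [226, 204, 99, 23, 2187] [533.2 -33.4  74. ]
```

View pics/g.png

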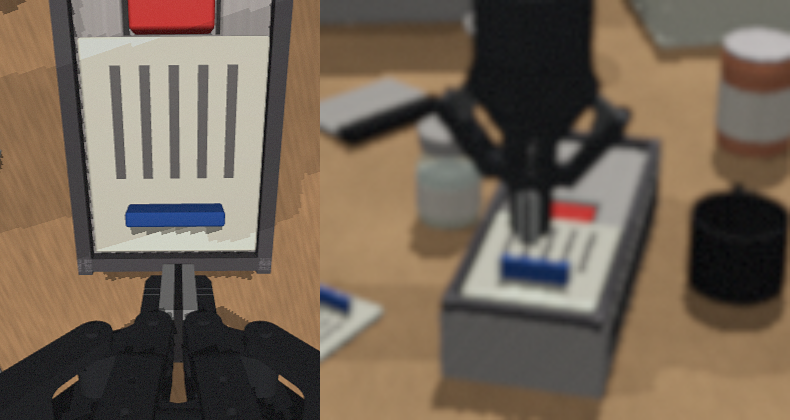

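The wrist view shows the rib at (275,215), 22 mm ahead of the TCP, with the tips clear behind it. The side view shows the tab sunk and the cover still seated. Coming down behind the rib, then a short push to see the contact.

carry_out([
  {"tx":0,"ty":0,"tz":0.06,"twist":0,"fingers":0},
  {"tx":0,"ty":0,"tz":0.05,"twist":0,"fingers":0},
  {"tx":0,"ty":0,"tz":0.008,"twist":0,"fingers":0},
  {"tx":0,"ty":0,"tz":0,"twist":0,"fingers":0},
  {"tx":0,"ty":0,"tz":0,"twist":0,"fingers":0},
  {"tx":0.02,"ty":0,"tz":0,"twist":0,"fingers":0},
  {"tx":0.02,"ty":0,"tz":0,"twist":0,"fingers":0},
  {"tx":0.02,"ty":0,"tz":0,"twist":0,"fingers":0},
  {"tx":0.02,"ty":0,"tz":0,"twist":0,"fingers":0},
])

```text
clock: 7.72
eef_pos: [534.9, -33.1, 75.1]
tool_rot: [3.141, 0.0, 1.268]
force: [-1.2, -2.3, 2.4]
width: 0.3
gripper_force: 1.3
```

Contact is made with about 2.5 N along the rails, and the cover is moving.

carry_out([
  {"tx":0.035,"ty":0,"tz":0,"twist":0,"fingers":0},
  {"tx":0.035,"ty":0,"tz":0,"twist":0,"fingers":0},
  {"tx":0.035,"ty":0,"tz":0,"twist":0,"fingers":0},
  {"tx":0.035,"ty":0,"tz":0,"twist":0,"fingers":0},
  {"tx":0.035,"ty":0,"tz":0,"twist":0,"fingers":0},
  {"tx":0.035,"ty":0,"tz":0,"twist":0,"fingers":0},
  {"tx":0.035,"ty":0,"tz":0,"twist":0,"fingers":0},
  {"tx":0.035,"ty":0,"tz":0,"twist":0,"fingers":0},
  {"tx":0.035,"ty":0,"tz":0,"twist":0,"fingers":0},
  {"tx":0.03,"ty":0,"tz":0,"twist":0,"fingers":0},
  {"tx":0,"ty":0,"tz":0,"twist":0,"fingers":0},
  {"tx":0,"ty":0,"tz":0,"twist":0,"fingers":0},
])

```text
clock: 9.22
eef_pos: [565.6, 66.2, 74.8]
tool_rot: [3.142, -0.001, 1.269]
force: [0.1, -0.2, -0.2]
width: 0.1
gripper_force: 0.0
```

carry_out([
  {"tx":-0.03,"ty":0,"tz":0,"twist":0,"fingers":0},
  {"tx":-0.03,"ty":0,"tz":0,"twist":0,"fingers":0},
  {"tx":0,"ty":0,"tz":-0.06,"twist":0,"fingers":0},
  {"tx":-0.05,"ty":0,"tz":-0.12,"twist":0,"fingers":0},
  {"tx":-0.1,"ty":0,"tz":-0.12,"twist":0,"fingers":0},
  {"tx":-0.1,"ty":0,"tz":-0.1,"twist":0,"fingers":0},
  {"tx":0,"ty":0,"tz":0,"twist":0,"fingers":0},
  {"tx":0,"ty":0,"tz":0,"twist":0,"fingers":0},
  {"tx":0,"ty":0,"tz":0,"twist":0,"fingers":0},
  {"tx":0,"ty":0,"tz":0,"twist":0,"fingers":0},
])

```text
clock: 10.48
eef_pos: [537.6, -22.0, 194.2]
tool_rot: [-3.14, -0.0, 1.27]
force: [0.4, -0.3, -0.3]
width: 0.0
gripper_force: 0.0
```

```bash
python3 - <<'E'
from h import *
from m import blob
im=eyes.get_image("wrist"); s=eyes.get_image("side")
cv2.imwrite("pics/i.png",np.hstack([im["color"][:,100:420],cv2.resize(s["color"][150:270,220:360],(470,420))]))
h=cv2.cvtColor(im["color"],cv2.COLOR_BGR2HSV); m=cv2.inRange(h,(100,110,60),(130,255,255))
n,l,st,c=cv2.connectedComponentsWithStats(m)
u=np.array([np.cos(1.272),np.sin(1.272)]); tab=np.array([565.5,70.3])
for i in range(1,n):
    if st[i,4]>80:
        p=onz(im,*c[i],74); print(c[i],st[i].tolist(),p.round(1),"cover x if rib:",13+(p[:2]-tab)@u+30)
E
```

```text
[275.77961433  41.59687787] [238, 35, 77, 15, 1089] [568.4  81.6  74. ] cover x if rib: 54.6390875284864
[275.17635468 127.51724138] [233, 122, 85, 12, 1015] [552.1  30.8  74. ] cover x if rib: 1.3110133040533114
[275.60671141 143.05100671] [233, 139, 85, 9, 745] [549.2  20.7  74. ] cover x if rib: -9.19730515603186
[274.51900585 156.56578947] [234, 152, 83, 10, 684] [545.7  12.   74. ] cover x if rib: -18.574721554257778
[275.37808642 169.92592593] [235, 166, 82, 9, 648] [543.4   2.7  74. ] cover x if rib: -28.07474809984764
[104.59761905 180.38095238] [82, 171, 46, 20, 420] [424.8  31.7  74. ] cover x if rib: -35.32888339332672
[275.41322314 182.88595041] [235, 179, 82, 9, 605] [540.6  -6.3  74. ] cover x if rib: -37.51114492192694
[276.2310231  195.66831683] [236, 192, 81, 8, 606] [538.3 -15.5  74. ] cover x if rib: -47.0421542754287
[276.02678571 207.96607143] [236, 204, 80, 8, 560] [535.3 -24.4  74. ] cover x if rib: -56.42580482269136
[276.12357955 221.02272727] [237, 217, 79, 9, 704] [532.4 -34.2  74. ] cover x if rib: -66.6293164407823
[536.11038108 249.37844941] [510, 238, 50, 24, 761] [ 714.1 -114.8   74. ] cover x if rib: -90.15576296598624
```

View pics/i.png

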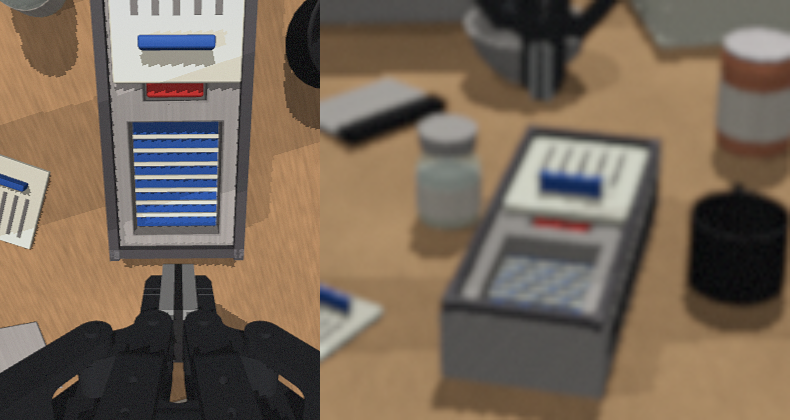

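The cover lies flat at about x = 55 mm, with the rib at wrist pixel (276,42). The well is fully open at (275,175), the tab is still in, and the robot is clear of everything.

```bash
python3 -c "
from cell import job; print(job.finish_job())"
```

```text
the job is handed in; nothing more can be done
None
```

The job is handed in: the snap tab is fully pressed in, and the cover lies flat on the deck at about x = 55 mm with the filter well completely uncovered; the hand-in call returned no verdict.

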